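# Load a spectacle front into the sloping drilling jig, close it and clamp it down

## Task

Get the spectacle front on the cork mat ready for drilling: lay it flat in the nest of the sloping clamshell jig, nose gap over the small nose block and brow edge uphill. Then fold the jig's lid down onto it, and only after that swing the strap clamp over the lid and press it down until the lid, which two spring plungers hold up, is fully home and stays shut edge to edge when you let go. Press by feel, only as hard as it needs, so as not to crush the clamp's rubber foot, and leave the other things on the bench where they are.

Things in the scene. Friction and masses are not known exactly. Their poses are not given: they have to be found in the camera images.
- front: flat spectacle front, black plastic, 35 g, 144 wide (y), 47 high (x), 8 thick (z), face up on the cork mat. Origin: underside's centre; +x to the brow edge, -x to the nose gap (16 wide). Lens openings 44 (y) x 31 (x), centred at y = +-38. Between them the nose piece, y -16 to 16, has flat sides 31 long: a good grasp, 32 wide, a finger in each opening
- nest (a point): nest's centre on the top face of the jig's deck (172 wide, 113 long), sloping 30 degrees sideways; x up the slope, y along the width, z out of the deck. The front is seated when its origin and axes match this: 3 mm play within fences 7 high. Nose block 20 x 11 x 7 high at x = -14.5, y = 0. Through windows: x -15 to 15, |y| 17 to 59
- lid (a joint): angle of the jig's lid, the upper half: 0 = shut edge to edge on the deck, about 1.9 = standing open; rests near 0.11 on the spring plungers when only folded down. Stiff hinge, stays where left. Shut, it is a plate 8 thick, top 18.5 above the deck, x -58 to 50 of the nest frame, with windows like the deck's and a solid strip 27 wide along each side
- lid_hinge (a point): a point on the lid's hinge axis, at x = 61.5, y = 0, z = 9 of the nest frame; the axis is the nest's y. The point's axes turn with the lid
- lid_tab (a point): middle of the tab on the lid's free edge: 18 wide (along y), 8 thick, sticking 36 out past the lid's edge. The point is on its mid-thickness, 11 from its tip, 144.5 from the hinge axis, 60 to the +y side; when shut it is at x = -83, y = 60, z = 14.5 of the nest frame
- clamp (a joint): angle of the strap clamp: 0 = pressed down, lying up the slope over the shut lid's -y side; about 1.6 = standing open off the deck's lower edge. Stiff pivot, stays where left; its rubber foot meets the resting lid at about 0.35, and pressing the strap's end down from there takes about 10 N
- clamp_foot: the strap clamp's round rubber foot, 18 in diameter, 11 long, under the strap 30 from the pivot; origin at the middle of its free face, z towards the strap. Leaning on the strap's end with 30 N or more once the lid is home crushes it
- clamp_pivot (a point): pivot of the strap clamp, at x = -75.5, y = -68, z = 33.5 of the nest frame; its axis is the nest's y
- clamp_tip (a point): point on the strap's outer face (top face when closed), 10 before its free end and 96 from the pivot. The strap is a flat steel bar 16 wide (along y), 8 thick, reaching 106 from the pivot; the point's x runs along the strap to its free end, z out of its outer face
- driver: bystander: screwdriver 130 long lying on the mat; origin under its middle
- lens: bystander: round glass lens blank, 52 in diameter, 6 thick, on the mat; origin at its underside's centre
- temple: bystander: black plastic temple arm, 125 long, 6 thick, on the mat; origin under its middle
- spray: bystander: spray can, 52 in diameter, 170 tall; origin at its foot's centre
- glue: bystander: amber bottle, 44 in diameter, 110 tall; origin at its foot's centre
- cup: bystander: white cup, 70 in diameter, 85 tall; origin at its foot's centre
- vblock: bystander: steel block 60 x 90 x 30 with holes; origin at its underside's centre
- jig: the whole clamshell jig, fixed to the bench: green foot 170 x 190, sloping deck, grey lid, strap clamp; origin on the bench 85 below the nest, x to the hinge side (the robot's left), z up. Two steel spring plungers, 10 in diameter, stand 22.5 out of the deck at x = -46, y = +-36 of the nest frame and go down to 10.5
There are look-alikes about, which are no part of the job. What is shaped like the front but pink is not meant.

How it is judged:
By the outcome, as a careful person would: the job done as asked, in the order asked, and still so for the second after the job is handed in, with the robot touching nothing.
It also fails if it takes over 72 s, if anything falls off the work surface, if the arm or the gripper's body presses on something with over 40 N, if the wrist force passes 120 N, or if a joint passes its speed limit or range.

## Robot

A 7-joint arm with a two-finger parallel gripper is mounted at the origin on the work surface. World frame = base frame: x ahead of the robot, y to its left, z up, the work surface at z = 0. Lengths are in m, angles in rad, forces in N, time in s.
With the tool pointing down it reaches from about 0.425 to 0.95 m from the base axis. Payload 4.7 kg.
Tool frame: the origin (TCP) lies at the very end of the fingers, on their centre line; the grasp point (between the pads) lies 19 mm behind it (env.grasp_offset is the distance from the TCP to the grasp point, in m); z points along the fingers, y is the line along which they close (so a half turn about z gives the same grasp; the last joint's range is limited). The gripper opens to 87 mm and grips with 3 to 60 N. Pads are 19 mm wide; open, the fingers measure 117 mm over their backs; the gripper's body (75 mm by 190 mm) begins 51 mm behind the grasp point.
Start: joints at [-1.184, 0.469, -0.049, 1.532, 0.024, 1.141, -0.082], TCP at [0.273, 0.618, 0.223] pointing down, gripper open.
Joint ranges: [-2.59, 2.59], [-0.33, 1.99], [-1.39, 1.29], [0.1, 2.45], [-1.04, 4.18], [0.21, 1.99], [-2.66, 2.66]. Speed limits (rad/s): [2.57, 2.57, 3.14, 3.14, 3.14, 3.14, 3.14].

## Interface

Orientations are given as [roll, pitch, yaw] about the fixed x, y, z axes, in that order (R = Rz(yaw) Ry(pitch) Rx(roll)).
In Python, from cell import status, viewer, hand_in, env gives the robot as it stands.
- The arm moves only by the tool servo_tool, never from a script. Its argument "commands" is a list of rows, each an object with "linear": the shift along the world's x, y, z scaled (see below), a list of three; "yaw": the turn about the world's z scaled (see below); "gripper": the opening, from 0 (shut) to 1 (fully open). In form: [{"linear": [x, y, z], "yaw": yaw, "gripper": gripper}, ...]. A call has 1 to 10 rows; each row is the pose to reach, as a shift and turn from the pose commanded when the call began; what a row does not reach only later rows make up. The controller multiplies each number of a shift by 30 cm and each number of a turn by 90 degrees. A row lasts 1/12 s, in which the tool goes at most 41.7 mm and 7.16 degrees, less where a joint would pass 70% of its speed; a pose out of reach is approached as far as the arm can. A call with a number of a shift or a turn outside -1 to 1 is refused whole. A call with a gripper value outside its range is refused whole. The fingers move at their own pace and stop on an object; the grip force is fixed at half the most. Time passes only in rows, so rows that repeat a pose let the fingers close. It gives the time, the measured TCP pose, the force, the opening and the grip force at its end, in the units of the state.
- status.get_state(): the state, without advancing time (a new reading comes with each control period).
- viewer.snapshot(name): name is "scene" or "top"; returns a dict with "color" (480x640x3 uint8, red, green, blue), "mtx" (3x3 intrinsics, pixels), "xyz" and "orientation" of the camera in the world. Camera axes: x right, y up, looking along -z (the intrinsics and any distortion apply to the point x, -y, -z); pixel columns grow to the right and rows downward; lengths in m; the calibration is good to about 2 mm. A picture is of the moment at which its call begins. There is no depth.
- hand_in(): hands the job in; it is judged then, once.
The state is a dict: "time_s": time; "joint_positions": joint angles; "joint_vel": joint speeds; "effort": joint torques, N m; "tcp_pos": TCP position; "ee_rot": TCP orientation; "wrist_force": force on the tool from outside, world axes, zero at the start; "torque": the same for the moment, N m; "grip_width": opening from 0.0 (shut) to 1.0 (fully open); "gripper_force": force on a finger pad.
Only numpy, scipy, OpenCV 4.12 (cv2) and the standard library are available. Lean on these libraries where they do the work, as an engineer would, in place of code of your own. Each camera call takes 0.05 s, during which the arm holds its last target. There are 200 camera calls.

## Working session

There is one attempt and no reset: what is moved stays moved. The work goes in short steps, Python scripts to look and compute and a tool call to move; the robot and the scene stay as the last step left them, time stands still between calls to the robot, and variables do not carry over. Pictures are saved under pics/ and viewed, at most 10 in all, crops included, and the job is handed in when it is done.

Besides the shell and the picture viewer there is one more tool, called after "Request:" as name(argument=value, ...) on one line, values as JSON. servo_tool: Moves the arm, as the interface text tells. Its arguments: {"type":"object","properties":{"commands":{"type":"array","items":{"type":"object","properties":{"linear":{"type":"array","items":{"type":"number","minimum":-1,"maximum":1}},"yaw":{"type":"number","minimum":-1,"maximum":1},"gripper":{"type":"number"}}}}},"required":["commands"]}

```bash
ls; mkdir -p pics; cat > h.py <<'E'
import numpy as np, cv2
from scipy.spatial.transform import Rotation as R
from cell import status, viewer, env
def snap(n,f=None):
    s=viewer.snapshot(n)
    if f: cv2.imwrite(f,s["color"][:,:,::-1])
    return s
def cam(s):
    o=np.array(s["orientation"],float)
    return np.array(s["xyz"],float),(R.from_euler('xyz',o).as_matrix() if o.shape==(3,) else o if o.shape==(3,3) else R.from_quat(o).as_matrix()),np.array(s["mtx"])
def ray(s,uv):
    p,Rm,K=cam(s); d=np.linalg.inv(K)@[uv[0],uv[1],1]; d=Rm@[d[0],-d[1],-d[2]]
    return p,d/np.linalg.norm(d)
def onz(s,uv,z):
    p,d=ray(s,uv); return p+d*(z-p[2])/d[2]
def proj(s,X):
    p,Rm,K=cam(s); c=Rm.T@(np.array(X)-p); q=K@[c[0],-c[1],-c[2]]; return q[:2]/q[2]
def tri(s1,u1,s2,u2):
    p1,d1=ray(s1,u1);p2,d2=ray(s2,u2)
    t=np.linalg.lstsq(np.c_[d1,-d2],p2-p1,rcond=None)[0]
    a=p1+t[0]*d1;b=p2+t[1]*d2
    return (a+b)/2,np.linalg.norm(a-b)
E
python3 - <<'E'
from h import *
for n in("scene","top"):
    s=snap(n,f"pics/{n}0.png"); print(n,s["xyz"],s["orientation"],s["mtx"], [k for k in s])
print(status.get_state())
E
```

```text
pics
scene [1.21605312 0.54806941 1.17642   ] [ 0.67357042 -0.01183986  2.28751159] [[581.03157979   0.         326.43696114]
 [  0.         581.03157979 236.89841508]
 [  0.           0.           1.        ]] ['color', 'mtx', 'xyz', 'orientation']
top [ 0.37229864 -0.00436797  1.12532009] [ 0.18636251 -0.01825259 -1.55780057] [[464.03389572   0.         322.79638347]
 [  0.         464.03389572 245.40995637]
 [  0.           0.           1.        ]] ['color', 'mtx', 'xyz', 'orientation']
{'time_s': 0.1, 'joint_positions': array([-1.18390866,  0.4693492 , -0.04855968,  1.53356516,  0.02412322,
        1.14098068, -0.08229277]), 'joint_vel': array([-1.07762801e-03, -3.99305081e-03, -1.20026583e-05, -4.41041605e-03,
        1.00438435e-04,  1.53927459e-03,  5.60515403e-04]), 'effort': array([ 3.52399165e-04, -5.09168458e+01, -8.14412953e-02, -2.36830348e+01,
       -6.15759124e-02,  3.44075589e-02,  7.19697641e-05]), 'tcp_pos': array([0.27243917, 0.61700008, 0.22161601]), 'ee_rot': array([-3.13987899e+00,  9.56071171e-05,  2.72581934e+00]), 'wrist_force': array([ 0.43329972, -0.55936522,  0.58945083]), 'torque': array([-0.02143905,  0.01522805, -0.02320806]), 'gripper_force': 0.0, 'grip_width': 0.9973611659772456}
```

View pics/scene0.png

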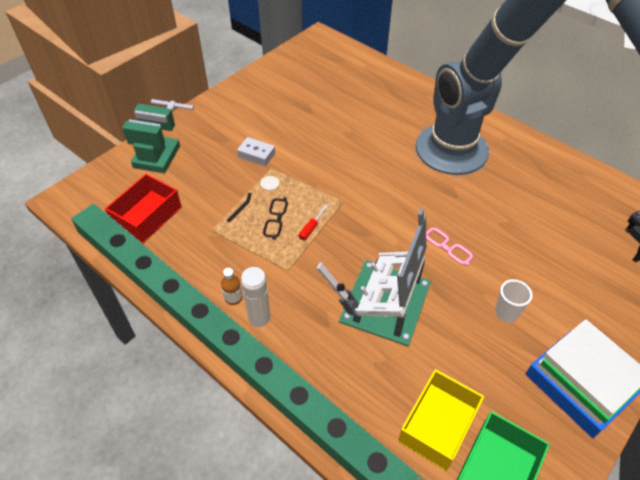

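View pics/top0.png

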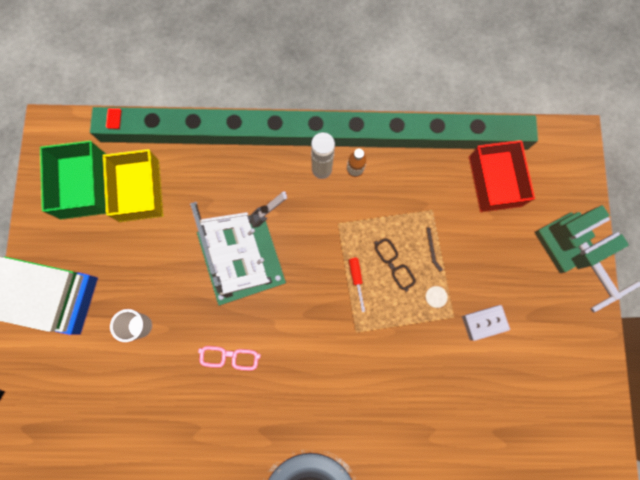

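Candidates for the front, in the top view: the black front on the cork (395,264), the pink look-alike (229,358) and the black temple arm (434,249). I choose the black one with two openings, and will check it in a close crop together with the jig.

```bash
cat > crop.py <<'E'
import cv2,numpy as np
def tile(specs,out,w=400,h=300):
    ts=[]
    for im,(x,y,cw) in specs:
        ch=cw*h//w; ts.append(cv2.resize(im[y:y+ch,x:x+cw],(w,h),interpolation=cv2.INTER_CUBIC))
    rows=[np.hstack(ts[i:i+2]) for i in range(0,len(ts),2)]
    cv2.imwrite(out,np.vstack(rows))
E
python3 - <<'E'
from h import *; from crop import tile
a=cv2.imread("pics/top0.png");b=cv2.imread("pics/scene0.png")
tile([(a,(175,185,160)),(b,(310,205,160)),(a,(335,210,120)),(b,(215,170,120))],"pics/c0.png")
# black front
for im,n,(x0,y0,x1,y1),dim in((a,"top",(365,230,425,300),0),(b,"scene",(255,190,296,246),0)):
    g=im[y0:y1,x0:x1].max(2); m=(g<75).astype(np.uint8)
    k,l,st,c=cv2.connectedComponentsWithStats(m,connectivity=8); 
    i=1+np.argmax(st[1:,4]); M=(l==i).astype(np.uint8)
    cs,hi=cv2.findContours(M,cv2.RETR_CCOMP,cv2.CHAIN_APPROX_NONE)
    s=snap(n)
    print(n,st[i])
    for cc,hh in zip(cs,hi[0]):
        if len(cc)<6: continue
        r=cv2.minAreaRect(cc); mm=cv2.moments(cc); ce=np.array([mm['m10']/mm['m00']+x0,mm['m01']/mm['m00']+y0])
        print(hh[3],r,ce,onz(s,ce,.008), [onz(s,p+[x0,y0],.008).round(4) for p in cv2.boxPoints(r)])
E
```

```text
Traceback (most recent call last):
ValueError: attempt to get argmax of an empty sequence
```

View pics/c0.png

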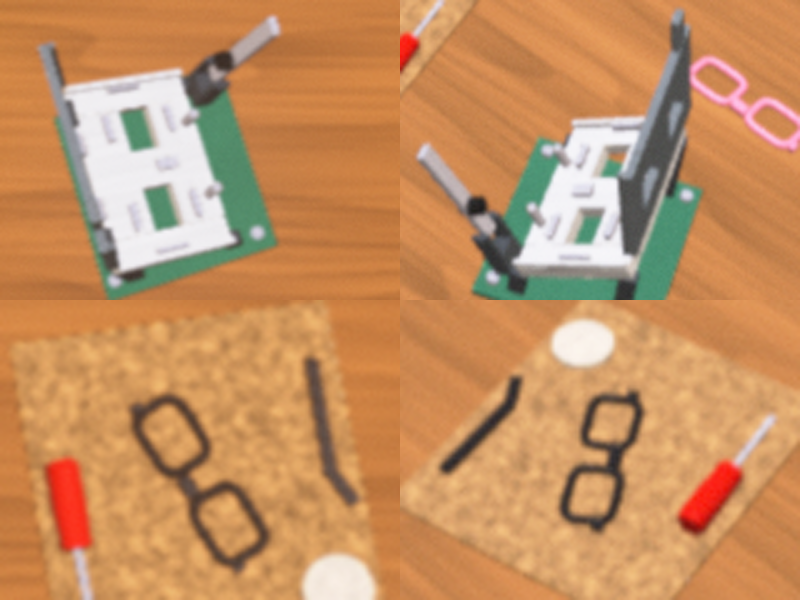

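The crop confirms it: the black front lies on cork with lens openings near top pixels (387,250) and (404,278). Its end nubs and bridge point to the lower left, so that is the brow side. The jig deck is white with its windows near (231,236) and (242,268), the lid stands on its left and the clamp is at (262,212).

```bash
cat > jig.py <<'E'
from h import *
def nestR(yaw): # columns: x up slope
    c=np.cos(yaw);s=np.sin(yaw); a=np.pi/6
    xh=np.array([c,s,0]);y=np.array([-s,c,0]);z=np.array([0,0,1.])
    return np.c_[np.cos(a)*xh+np.sin(a)*z, y, -np.sin(a)*xh+np.cos(a)*z]
def N(p,q): return np.array([p[0],p[1],.085])+nestR(p[2])@np.array(q)/1000
def J(p,q):
    c=np.cos(p[2]);s=np.sin(p[2]);q=np.array(q)/1000
    return np.array([p[0]+c*q[0]-s*q[1],p[1]+s*q[0]+c*q[1],q[2]])
def lidpt(r,y,h,th): # r from hinge, h above mid axis
    return [61.5-r*np.cos(th)+h*np.sin(th), y, 9+r*np.sin(th)+h*np.cos(th)]
def clpt(r,h,th): # h out of the outer face side
    return [-75.5+r*np.cos(th)-h*np.sin(th), -68, 33.5+r*np.sin(th)+h*np.cos(th)]
E
python3 - <<'E'
from jig import *
from scipy.optimize import least_squares
T=snap("top");S=snap("scene")
t=lambda x,y:(175+x*.4,185+y*.4)
s=lambda x,y:(310+(x-400)*.4,205+y*.4)
F=[(T,t(66,90),'n',(56.5,-86,0)),(T,t(181,70),'n',(-56.5,-86,0)),(T,t(118,272),'n',(56.5,86,0)),(T,t(238,240),'n',(-56.5,86,0)),
(T,t(167,163),'n',(-14.5,0,7)),(S,s(583,189),'n',(-14.5,0,6)),
(S,s(518,265),'n',(-56.5,-86,0)),(S,s(573,122),'n',(-56.5,86,0)),(S,s(635,270),'n',(56.5,-86,0)),
(T,t(278,243),'j',(-85,95,6)),(T,t(110,298),'j',(85,95,6)),(S,s(540,137),'j',(-85,95,6)),(S,s(702,187),'j',(85,95,6)),(S,s(473,290),'j',(-85,-95,6)),
(T,t(193,118),'n',(-46,-36,22)),(T,t(216,188),'n',(-46,36,22)),(S,s(548,150),'n',(-46,36,22)),(S,s(533,208),'n',(-46,-36,22))]
W=lambda p,k,q:(N if k=='n' else J)(p,q)
f=lambda p:np.concatenate([proj(c,W(p,k,q))-u for c,u,k,q in F])
r=least_squares(f,[.55,.17,1.7],loss='soft_l1');print(r.x);print(r.fun.reshape(-1,2).round(1).tolist())
p=r.x;np.save('p.npy',p)
for a in np.arange(1.4,2.2,.1):
    print(round(a,1),[((proj(S,N(p,lidpt(rr,y,5.5,a)))-[310,205])/.4+[400,0]).round() for rr,y in((119.5,-86),(155.5,60))],((proj(T,N(p,lidpt(119.5,-86,5.5,a)))-[175,185])/.4).round(), ((proj(T,N(p,clpt(106,0,a)))-[175,185])/.4).round(),((proj(S,N(p,clpt(106,0,a)))-[310,205])/.4+[400,0]).round())
# front
for n,c,(x0,y0,x1,y1) in(("top",T,(365,235,422,298)),("scene",S,(258,192,296,246))):
    im=c["color"][y0:y1,x0:x1]; m=(im.max(2)<110).astype(np.uint8)
    k,l,st,ce=cv2.connectedComponentsWithStats(m,connectivity=8); i=1+np.argmax(st[1:,4])
    cs,hi=cv2.findContours((l==i).astype(np.uint8),cv2.RETR_CCOMP,cv2.CHAIN_APPROX_NONE); print(n,st[1:])
    for cc,hh in zip(cs,hi[0]):
        if len(cc)<8: continue
        mm=cv2.moments(cc);u=np.array([mm['m10']/mm['m00']+x0,mm['m01']/mm['m00']+y0]);print(hh[3],mm['m00'],u.round(1),onz(c,u,.008).round(4))
E
```

```text
[0.55167396 0.17755945 1.92435357]
[[-0.9, -0.5], [-1.3, -0.1], [1.3, -0.5], [-1.3, 0.3], [0.3, -1.0], [0.1, -1.1], [-0.6, 0.3], [0.6, 0.2], [-2.5, -1.3], [0.1, -0.1], [-0.3, 1.5], [-0.6, -0.5], [0.7, -0.1], [0.2, 0.0], [-0.2, -2.3], [0.4, -1.1], [4.2, -1.5], [0.4, -0.6]]
1.4 [array([557., 170.]), array([587.,  12.])] [119.  29.] [243.  27.] [453. 150.]
1.5 [array([569., 169.]), array([602.,   9.])] [105.  30.] [254.  25.] [442. 149.]
1.6 [array([583., 169.]), array([618.,   8.])] [91. 33.] [265.  23.] [432. 149.]
1.7 [array([596., 169.]), array([636.,   8.])] [76. 35.] [275.  22.] [422. 150.]
1.8 [array([611., 171.]), array([653.,   9.])] [61. 39.] [284.  22.] [414. 152.]
1.9 [array([625., 174.]), array([672.,  11.])] [46. 43.] [292.  22.] [406. 155.]
2.0 [array([640., 178.]), array([690.,  15.])] [31. 47.] [300.  22.] [399. 158.]
2.1 [array([655., 182.]), array([709.,  20.])] [16. 52.] [306.  23.] [393. 162.]
2.2 [array([670., 188.]), array([727.,  27.])] [ 2. 57.] [312.  24.] [388. 167.]
top [[ 10   4  40  52 250]]
-1 697.0 [394.4 263.9] [ 0.5403 -0.1973  0.008 ]
0 283.5 [403.1 276.7] [ 0.5091 -0.2179  0.008 ]
0 280.0 [386.  250.4] [ 0.5733 -0.1771  0.008 ]
scene [[  5   6  25  41 226]]
-1 480.5 [275.2 218. ] [ 0.5455 -0.197   0.008 ]
0 183.5 [272.1 228. ] [ 0.5754 -0.1792  0.008 ]
0 171.5 [277.9 206.4] [ 0.5114 -0.22    0.008 ]
```

Request:
servo_tool(commands=[{"linear": [0.1, -0.2, 0.45], "yaw": -0.2, "gripper": 0.75}, {"linear": [0.1, -0.3, 0.45], "yaw": -0.376, "gripper": 0.75}, {"linear": [0.3, -0.9, 0.45], "yaw": -0.376, "gripper": 0.75}, {"linear": [0.3, -0.9, 0.45], "yaw": -0.376, "gripper": 0.75}, {"linear": [0.3, -0.9, 0.45], "yaw": -0.376, "gripper": 0.75}, {"linear": [0.3, -0.9, 0.45], "yaw": -0.376, "gripper": 0.75}, {"linear": [0.3, -0.9, 0.45], "yaw": -0.376, "gripper": 0.75}, {"linear": [0.3, -0.9, 0.45], "yaw": -0.376, "gripper": 0.75}, {"linear": [0.3, -0.9, 0.45], "yaw": -0.376, "gripper": 0.75}, {"linear": [0.3, -0.9, 0.45], "yaw": -0.376, "gripper": 0.75}])

```text
time_s: 1.03
tcp_pos: [0.364, 0.3454, 0.3588]
ee_rot: [3.139, -0.001, 2.13]
wrist_force: [-0.1, 0.7, 0.6]
grip_width: 0.749
gripper_force: 0.0
```

Request:
servo_tool(commands=[{"linear": [0.3, -0.9, 0], "yaw": 0, "gripper": 0.75}, {"linear": [0.3, -0.9, 0], "yaw": 0, "gripper": 0.75}, {"linear": [0.3, -0.9, 0], "yaw": 0, "gripper": 0.75}, {"linear": [0.3, -0.9, 0], "yaw": 0, "gripper": 0.75}, {"linear": [0.3, -0.9, 0], "yaw": 0, "gripper": 0.75}, {"linear": [0.3, -0.9, 0], "yaw": 0, "gripper": 0.75}, {"linear": [0.3, -0.9, 0], "yaw": 0, "gripper": 0.75}, {"linear": [0.3, -0.9, 0], "yaw": 0, "gripper": 0.75}])

```text
time_s: 1.7
tcp_pos: [0.4542, 0.0712, 0.3576]
ee_rot: [-3.141, 0.003, 2.125]
wrist_force: [-0.4, -0.1, 0.6]
grip_width: 0.751
gripper_force: 0.0
```

Request:
servo_tool(commands=[{"linear": [0.3, -0.93, 0], "yaw": 0, "gripper": 0.75}, {"linear": [0.3, -0.93, 0], "yaw": 0, "gripper": 0.75}, {"linear": [0.3, -0.93, 0], "yaw": 0, "gripper": 0.75}, {"linear": [0.3, -0.93, 0], "yaw": 0, "gripper": 0.75}, {"linear": [0.3, -0.93, -0.3], "yaw": 0, "gripper": 0.75}, {"linear": [0.3, -0.93, -0.5], "yaw": 0, "gripper": 0.75}, {"linear": [0.3, -0.93, -0.5], "yaw": 0, "gripper": 0.75}, {"linear": [0.3, -0.93, -0.5], "yaw": 0, "gripper": 0.75}, {"linear": [0.3, -0.93, -0.5], "yaw": 0, "gripper": 0.75}, {"linear": [0.3, -0.93, -0.5], "yaw": 0, "gripper": 0.75}])

```text
time_s: 2.53
tcp_pos: [0.5403, -0.2024, 0.2013]
ee_rot: [-3.132, -0.005, 2.132]
wrist_force: [-0.3, 0.6, 0.5]
grip_width: 0.752
gripper_force: 0.0
```

Request:
servo_tool(commands=[{"linear": [0.01, 0.005, -0.2], "yaw": 0, "gripper": 0.75}, {"linear": [0.01, 0.005, -0.4], "yaw": 0, "gripper": 0.75}, {"linear": [0.01, 0.005, -0.55], "yaw": 0, "gripper": 0.75}, {"linear": [0.01, 0.005, -0.55], "yaw": 0, "gripper": 0.75}, {"linear": [0.01, 0.005, -0.55], "yaw": 0, "gripper": 0.75}, {"linear": [0.01, 0.005, -0.55], "yaw": 0, "gripper": 0.75}, {"linear": [0.01, 0.005, -0.55], "yaw": 0, "gripper": 0.75}])

```text
time_s: 3.12
tcp_pos: [0.5477, -0.1997, 0.0448]
ee_rot: [3.139, 0.002, 2.136]
wrist_force: [-0.6, -0.2, 0.4]
grip_width: 0.75
gripper_force: 0.0
```

```bash
python3 - <<'E'
from h import *; from crop import tile
s=status.get_state();print(s["tcp_pos"],s["ee_rot"])
T=snap("top","pics/t1.png");S=snap("scene","pics/s1.png")
tile([(cv2.imread("pics/t1.png"),(345,215,100)),(cv2.imread("pics/s1.png"),(235,175,80))],"pics/c1.png")
E
```

```text
[ 0.54769185 -0.19972147  0.04475399] [3.13904180e+00 2.27879436e-03 2.13645200e+00]
```

View pics/c1.png

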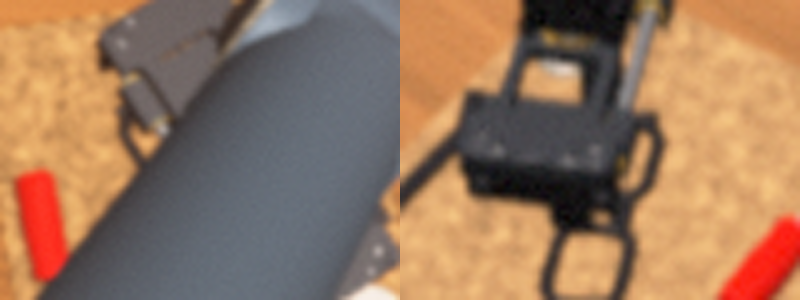

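The arm hides the front (only a lens rim shows at left (130,140) and right (590,270)), so I go by the numbers.

Request:
servo_tool(commands=[{"linear": [-0.008, -0.005, 0], "yaw": 0, "gripper": 0.75}, {"linear": [-0.008, -0.005, -0.08], "yaw": 0, "gripper": 0.75}, {"linear": [-0.008, -0.005, -0.12], "yaw": 0, "gripper": 0.75}, {"linear": [-0.008, -0.005, -0.12], "yaw": 0, "gripper": 0.75}, {"linear": [-0.008, -0.005, -0.12], "yaw": 0, "gripper": 0.75}])

```text
time_s: 3.63
tcp_pos: [0.5434, -0.2016, 0.0071]
ee_rot: [3.141, 0.0, 2.135]
wrist_force: [0.7, 0.3, 0.5]
grip_width: 0.75
gripper_force: 0.0
```

Request:
servo_tool(commands=[{"linear": [0, 0, -0.007], "yaw": 0, "gripper": 0.75}, {"linear": [0, 0, -0.007], "yaw": 0, "gripper": 0.75}, {"linear": [0, 0, -0.007], "yaw": 0, "gripper": 0.75}])

```text
time_s: 3.88
tcp_pos: [0.5436, -0.2017, 0.0064]
ee_rot: [3.14, -0.0, 2.135]
wrist_force: [-2.7, 1.0, 13.1]
grip_width: 0.751
gripper_force: 6.3
```

Request:
servo_tool(commands=[{"linear": [0, 0, 0.006], "yaw": 0, "gripper": 0.75}, {"linear": [0, 0, 0.006], "yaw": 0, "gripper": 0.3}, {"linear": [0, 0, 0.006], "yaw": 0, "gripper": 0.3}, {"linear": [0, 0, 0.006], "yaw": 0, "gripper": 0.3}, {"linear": [0, 0, 0.006], "yaw": 0, "gripper": 0.3}, {"linear": [0, 0, 0.006], "yaw": 0, "gripper": 0.3}, {"linear": [0, 0, 0.006], "yaw": 0, "gripper": 0.3}])

```text
time_s: 4.47
tcp_pos: [0.5434, -0.2017, 0.0065]
ee_rot: [3.141, 0.0, 2.135]
wrist_force: [-0.6, 0.2, 3.9]
grip_width: 0.384
gripper_force: 2.1
```

Request:
servo_tool(commands=[{"linear": [0, 0, 0], "yaw": 0, "gripper": 0.3}, {"linear": [0, 0, 0], "yaw": 0, "gripper": 0.3}, {"linear": [0, 0, 0], "yaw": 0, "gripper": 0.3}, {"linear": [0, 0, 0], "yaw": 0, "gripper": 0.3}])

```text
time_s: 4.8
tcp_pos: [0.5435, -0.2017, 0.0065]
ee_rot: [3.141, 0.001, 2.135]
wrist_force: [-0.3, -0.4, 4.8]
grip_width: 0.364
gripper_force: 30.7
```

Request:
servo_tool(commands=[{"linear": [0, 0, 0.1], "yaw": 0, "gripper": 0.3}, {"linear": [0, 0, 0.2], "yaw": 0, "gripper": 0.3}, {"linear": [0, 0, 0.3], "yaw": 0, "gripper": 0.3}, {"linear": [0, 0, 0.4], "yaw": 0, "gripper": 0.3}, {"linear": [0, 0, 0.5], "yaw": -0.05, "gripper": 0.3}, {"linear": [0, 0, 0.6], "yaw": -0.134, "gripper": 0.3}, {"linear": [0, 0, 0.6], "yaw": -0.134, "gripper": 0.3}, {"linear": [0, 0, 0.6], "yaw": -0.134, "gripper": 0.3}, {"linear": [0, 0, 0.6], "yaw": -0.134, "gripper": 0.3}])

```text
time_s: 5.55
tcp_pos: [0.5425, -0.2006, 0.1851]
ee_rot: [-3.14, -0.002, 1.926]
wrist_force: [-1.2, 0.5, -0.8]
grip_width: 0.362
gripper_force: 30.0
```

```bash
python3 - <<'E'
from jig import *; from crop import tile
p=np.load('p.npy')
s=status.get_state();print(s["tcp_pos"],s["ee_rot"],s["grip_width"],s["gripper_force"])
T=snap("top","pics/t2.png");S=snap("scene","pics/s2.png")
b=cv2.imread("pics/s2.png");u=proj(S,s["tcp_pos"]);print(u,proj(T,s["tcp_pos"]))
tile([(cv2.imread("pics/t2.png"),(345,195,130)),(b,(int(u[0])-50,int(u[1])-40,100))],"pics/c2.png")
print(p, [N(p,q) for q in([0,0,0],)], "xj",[np.cos(p[2]),np.sin(p[2])])
E
```

```text
[ 0.54247765 -0.20057412  0.1850828 ] [-3.14006931e+00 -1.65007930e-03  1.92633789e+00] 0.36166558391363796 29.99994546175003
[270.83670631 168.74409862] [410.53087485 250.32027806]
[0.55167396 0.17755945 1.92435357] [array([0.55167396, 0.17755945, 0.085     ])] xj [np.float64(-0.34623720771095184), np.float64(0.9381470012724675)]
```

View pics/c2.png

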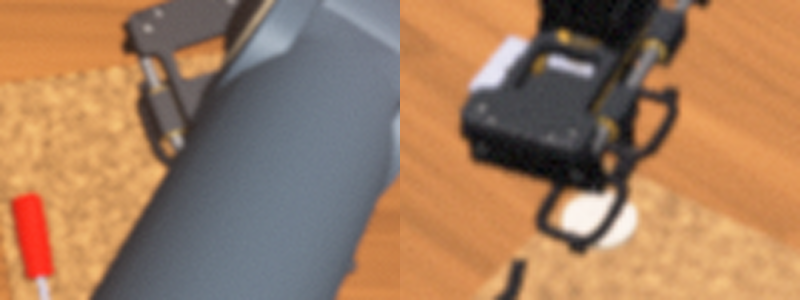

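Request:
servo_tool(commands=[{"linear": [0.01, 0.1, 0.1], "yaw": 0, "gripper": 0.3}, {"linear": [0.02, 0.2, 0.1], "yaw": 0, "gripper": 0.3}, {"linear": [0.03, 0.3, 0.1], "yaw": 0, "gripper": 0.3}, {"linear": [0.04, 0.4, 0.1], "yaw": 0, "gripper": 0.3}, {"linear": [0.05, 0.5, 0.1], "yaw": 0, "gripper": 0.3}, {"linear": [0.06, 0.6, 0.1], "yaw": 0, "gripper": 0.3}, {"linear": [0.07, 0.7, 0.1], "yaw": 0, "gripper": 0.3}, {"linear": [0.08, 0.8, 0.1], "yaw": 0, "gripper": 0.3}, {"linear": [0.08, 0.9, 0.1], "yaw": 0, "gripper": 0.3}, {"linear": [0.08, 0.95, 0.1], "yaw": 0, "gripper": 0.3}])

```text
time_s: 6.48
tcp_pos: [0.5662, 0.0884, 0.2144]
ee_rot: [-3.139, -0.002, 1.93]
wrist_force: [0.8, -0.1, -1.1]
grip_width: 0.363
gripper_force: 30.0
```

Request:
servo_tool(commands=[{"linear": [0, 0.17, 0], "yaw": 0, "gripper": 0.3}, {"linear": [0, 0.17, -0.1], "yaw": 0, "gripper": 0.3}, {"linear": [0, 0.17, -0.2], "yaw": 0, "gripper": 0.3}, {"linear": [0, 0.17, -0.25], "yaw": 0, "gripper": 0.3}, {"linear": [0, 0.17, -0.25], "yaw": 0, "gripper": 0.3}, {"linear": [0, 0.17, -0.25], "yaw": 0, "gripper": 0.3}, {"linear": [0, 0.17, -0.25], "yaw": 0, "gripper": 0.3}])

```text
time_s: 7.07
tcp_pos: [0.5679, 0.1341, 0.1418]
ee_rot: [3.141, 0.0, 1.924]
wrist_force: [-0.6, -0.3, -0.3]
grip_width: 0.365
gripper_force: 30.0
```

```bash
cat > uv.py <<'E'
from jig import *
p=np.load('p.npy'); s=status.get_state(); t=np.array(s["tcp_pos"])
xj=np.array([np.cos(p[2]),np.sin(p[2])]);yj=np.array([-xj[1],xj[0]]); d=t[:2]-p[:2]
print("u,v,z mm",(d@xj*1e3).round(1),(d@yj*1e3).round(1),(t[2]*1e3).round(1),"F",np.round(s["wrist_force"],1),"yaw",s["ee_rot"][2],"t",s["time_s"],"g",s["grip_width"],s["gripper_force"])
nr=nestR(p[2]).T@(t-np.array([p[0],p[1],.085]))*1e3; print("nest",nr.round(1))
E
python3 uv.py; python3 - <<'E'
from h import *; from crop import tile
snap("top","pics/t3.png");snap("scene","pics/s3.png")
tile([(cv2.imread("pics/t3.png"),(170,165,180)),(cv2.imread("pics/s3.png"),(310,175,160))],"pics/c3.png")
E
```

```text
u,v,z mm -46.4 -0.1 141.8 F [-0.6 -0.3 -0.3] yaw 1.9240521037495881 t 7.0667 g 0.36538676047945856 29.999915957450867
nest [-11.8  -0.1  72.4]
```

View pics/c3.png

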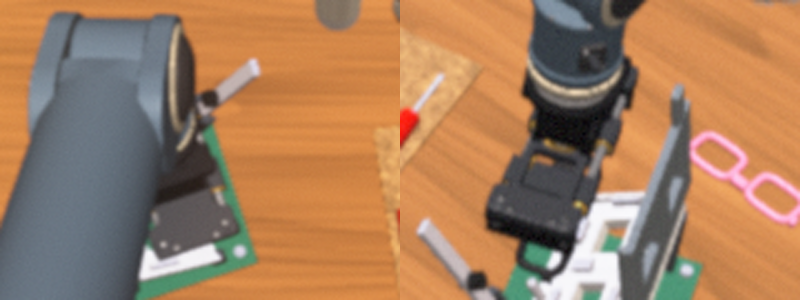

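Request:
servo_tool(commands=[{"linear": [-0.012, 0.03, -0.02], "yaw": 0, "gripper": 0.3}, {"linear": [-0.023, 0.062, -0.04], "yaw": 0, "gripper": 0.3}, {"linear": [-0.035, 0.094, -0.067], "yaw": 0, "gripper": 0.3}, {"linear": [-0.035, 0.094, -0.067], "yaw": 0, "gripper": 0.3}, {"linear": [-0.035, 0.094, -0.067], "yaw": 0, "gripper": 0.3}])

```text
time_s: 7.58
tcp_pos: [0.5557, 0.1641, 0.1203]
ee_rot: [-3.14, -0.0, 1.927]
wrist_force: [-0.7, -0.5, -0.1]
grip_width: 0.361
gripper_force: 30.0
```

Request:
servo_tool(commands=[{"linear": [-0.003, 0.008, 0], "yaw": 0, "gripper": 0.3}, {"linear": [-0.006, 0.016, 0], "yaw": 0, "gripper": 0.3}, {"linear": [-0.006, 0.016, 0], "yaw": 0, "gripper": 0.3}])

```text
time_s: 7.83
tcp_pos: [0.5551, 0.1675, 0.1214]
ee_rot: [3.141, 0.0, 1.924]
wrist_force: [-0.0, -0.6, 0.5]
grip_width: 0.362
gripper_force: 30.0
```

Request:
servo_tool(commands=[{"linear": [-0.003, 0.008, 0], "yaw": 0, "gripper": 0.3}, {"linear": [-0.006, 0.016, 0], "yaw": 0, "gripper": 0.3}, {"linear": [-0.006, 0.016, 0], "yaw": 0, "gripper": 0.3}])

```text
time_s: 8.08
tcp_pos: [0.5533, 0.1725, 0.1214]
ee_rot: [3.141, -0.0, 1.925]
wrist_force: [0.0, -0.3, 1.0]
grip_width: 0.364
gripper_force: 30.0
```

```bash
python3 uv.py
```

```text
u,v,z mm -5.3 0.2 121.4 F [ 0.  -0.3  1. ] yaw 1.9245246745142537 t 8.0833 g 0.36360446137482716 30.000042021274567
nest [13.6  0.2 34.1]
```

Request:
servo_tool(commands=[{"linear": [0, 0, -0.03], "yaw": 0, "gripper": 0.3}, {"linear": [0, 0, -0.065], "yaw": 0, "gripper": 0.3}, {"linear": [0, 0, -0.065], "yaw": 0, "gripper": 0.3}, {"linear": [0, 0, -0.065], "yaw": 0, "gripper": 0.3}])

```text
time_s: 8.42
tcp_pos: [0.5528, 0.1722, 0.1009]
ee_rot: [-3.14, 0.0, 1.925]
wrist_force: [-0.2, -0.5, 0.7]
grip_width: 0.359
gripper_force: 30.1
```

Request:
servo_tool(commands=[{"linear": [0, 0, -0.006], "yaw": 0, "gripper": 0.3}, {"linear": [0, 0, -0.006], "yaw": 0, "gripper": 0.3}, {"linear": [0, 0, -0.006], "yaw": 0, "gripper": 0.3}])

```text
time_s: 8.67
tcp_pos: [0.5528, 0.1722, 0.1001]
ee_rot: [-3.141, -0.0, 1.925]
wrist_force: [-1.0, -0.9, 3.6]
grip_width: 0.363
gripper_force: 30.1
```

Request:
servo_tool(commands=[{"linear": [0, 0, -0.006], "yaw": 0, "gripper": 0.3}, {"linear": [0, 0, -0.006], "yaw": 0, "gripper": 0.3}, {"linear": [0, 0, -0.006], "yaw": 0, "gripper": 0.3}])

```text
time_s: 8.92
tcp_pos: [0.5531, 0.1721, 0.0987]
ee_rot: [-3.142, -0.0, 1.925]
wrist_force: [-1.1, -1.5, 6.2]
grip_width: 0.36
gripper_force: 30.4
```

Request:
servo_tool(commands=[{"linear": [0, 0.002, -0.007], "yaw": 0, "gripper": 0.3}, {"linear": [-0.001, 0.003, -0.012], "yaw": 0, "gripper": 0.3}, {"linear": [-0.001, 0.003, -0.012], "yaw": 0, "gripper": 0.3}])

```text
time_s: 9.17
tcp_pos: [0.553, 0.1727, 0.0952]
ee_rot: [3.141, 0.0, 1.924]
wrist_force: [-1.1, -2.4, 8.4]
grip_width: 0.36
gripper_force: 30.8
```

```bash
python3 uv.py;  python3 - <<'E'
from h import *; from crop import tile
snap("top","pics/t4.png");snap("scene","pics/s4.png")
b=cv2.imread("pics/s4.png")
tile([(b,(340,225,100)),(b,(350,250,60))],"pics/c4.png")
E
```

```text
u,v,z mm -5.1 0.4 95.2 F [-1.1 -2.4  8.4] yaw 1.9242761920422011 t 9.1667 g 0.36015034766698273 30.772689102905133
nest [ 0.7  0.4 11.4]
```

View pics/c4.png

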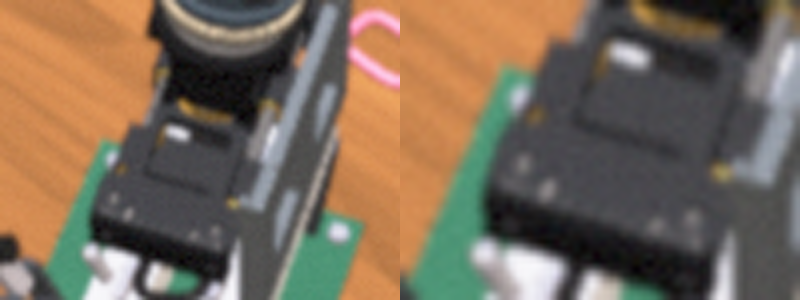

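Request:
servo_tool(commands=[{"linear": [0, 0.002, -0.007], "yaw": 0, "gripper": 0.3}, {"linear": [-0.001, 0.004, -0.013], "yaw": 0, "gripper": 0.3}, {"linear": [-0.001, 0.004, -0.013], "yaw": 0, "gripper": 0.3}])

```text
time_s: 9.52
tcp_pos: [0.5527, 0.1737, 0.0913]
ee_rot: [3.141, 0.0, 1.924]
wrist_force: [-1.3, -1.7, 8.8]
grip_width: 0.365
gripper_force: 30.9
```

Request:
servo_tool(commands=[{"linear": [0, 0, 0], "yaw": 0, "gripper": 0.42}, {"linear": [0, 0, 0], "yaw": 0, "gripper": 0.48}, {"linear": [0, 0, 0], "yaw": 0, "gripper": 0.54}, {"linear": [0, 0, 0], "yaw": 0, "gripper": 0.6}, {"linear": [0, 0, 0], "yaw": 0, "gripper": 0.6}])

```text
time_s: 9.93
tcp_pos: [0.5522, 0.1745, 0.0902]
ee_rot: [-3.141, -0.0, 1.925]
wrist_force: [-0.3, 0.4, 0.0]
grip_width: 0.572
gripper_force: 0.2
```

Request:
servo_tool(commands=[{"linear": [0, 0, 0.03], "yaw": 0, "gripper": 0.6}, {"linear": [0.005, -0.01, 0.07], "yaw": 0, "gripper": 0.6}, {"linear": [0.02, -0.06, 0.12], "yaw": 0, "gripper": 0.6}, {"linear": [0.06, -0.15, 0.14], "yaw": 0, "gripper": 0.6}, {"linear": [0.1, -0.25, 0.2], "yaw": 0, "gripper": 0.6}, {"linear": [0.12, -0.35, 0.4], "yaw": 0, "gripper": 0.6}, {"linear": [0.12, -0.45, 0.5], "yaw": 0, "gripper": 0.6}, {"linear": [0.12, -0.55, 0.5], "yaw": 0, "gripper": 0.6}, {"linear": [0.12, -0.65, 0.5], "yaw": 0, "gripper": 0.6}])

```text
time_s: 10.68
tcp_pos: [0.5912, -0.0221, 0.2462]
ee_rot: [3.132, 0.002, 1.926]
wrist_force: [1.0, -0.9, 0.5]
grip_width: 0.596
gripper_force: 0.0
```

```bash
python3 uv.py;  python3 - <<'E'
from h import *; from crop import tile
snap("top","pics/t5.png");snap("scene","pics/s5.png")
tile([(cv2.imread("pics/t5.png"),(180,190,120)),(cv2.imread("pics/s5.png"),(330,215,120))],"pics/c5.png")
E
```

```text
u,v,z mm -200.9 32.0 246.2 F [ 1.  -0.9  0.5] yaw 1.9264542603505226 t 10.6833 g 0.5959354611952896 0.0
nest [-93.4  32.  240.1]
```

View pics/c5.png

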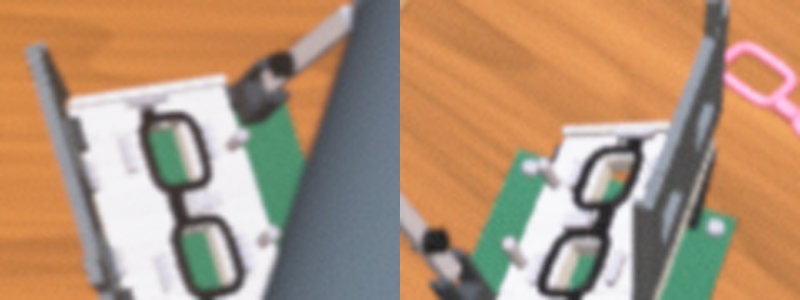

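The front lies in the nest: rims top-crop at (178,150) and (208,255), each framing a deck window. Next, a numeric check.

```bash
python3 - <<'E'
from jig import *
p=np.load('p.npy');Rn=nestR(p[2]);o=np.array([p[0],p[1],.085])
for n,(x0,y0,x1,y1) in(("top",(215,215,265,290)),("scene",(365,255,405,310))):
    c=snap(n); im=c["color"][y0:y1,x0:x1]; m=(im.max(2)<95).astype(np.uint8)
    k,l,st,ce=cv2.connectedComponentsWithStats(m,connectivity=8); i=1+np.argmax(st[1:,4])
    cs,hi=cv2.findContours((l==i).astype(np.uint8),cv2.RETR_CCOMP,cv2.CHAIN_APPROX_NONE); print(n,st[i])
    for cc,hh in zip(cs,hi[0]):
        if len(cc)<10: continue
        q=cc.reshape(-1,2)+[x0,y0]; out=[]
        for u in q:
            P,d=ray(c,u); P=Rn.T@(P-o);d=Rn.T@d; out.append((P+d*(.008-P[2])/d[2])*1e3)
        out=np.array(out); print(hh[3],"nest x %.0f..%.0f y %.0f..%.0f"%(*np.percentile(out[:,0],[2,98]),*np.percentile(out[:,1],[2,98])),"mean",out.mean(0).round(1))
E
```

```text
top [  7   8  31  58 266]
-1 nest x -22..19 y -64..66 mean [-0.4 -9.4  8. ]
0 nest x -20..17 y 14..64 mean [-1.5 38.9  8. ]
scene [  7   2  30  49 267]
-1 nest x -25..18 y -72..65 mean [-1.5 -4.   8. ]
0 nest x -22..14 y -66..-18 mean [ -3.9 -42.2   8. ]
0 nest x -21..16 y 8..57 mean [-2.7 33.   8. ]
```

```bash
python3 - <<'E'
from jig import *
p=np.load('p.npy')
def W(u,v,z): return J(p,[u,v,z])
t=np.array(status.get_state()["tcp_pos"])
a=W(75,60,330);print("above",a,"shift/0.3",((a-t)/.3).round(3))
prev=a
for th in [2.05,1.95,1.85,1.75,1.65,1.55,1.45,1.35,1.25,1.15,1.05,.95,.85,.75,.65,.55,.45,.35,.25,.17,.11]:
    f=np.radians(210)-th; r=138
    u=48.8+r*np.cos(f)+9.5*np.cos(f-np.pi/2)+(9.5 if f<np.pi else -9.5); z=123.5+r*np.sin(f)+9.5*np.sin(f-np.pi/2)
    w=W(u,60,z); print(th,round(u),round(z),w.round(4),((w-prev)/.3).round(3)); prev=w if th in(2.05,1.35,.65) else prev
E
```

```text
above [0.46941734 0.22714624 0.33      ] shift/0.3 [-0.397  0.831  0.293]
2.05 62 262 [0.474  0.2146 0.2618] [ 0.015 -0.042 -0.227]
1.95 48 261 [0.4788 0.2017 0.2614] [ 0.016 -0.043 -0.001]
1.85 34 260 [0.4836 0.1888 0.2597] [ 0.032 -0.086 -0.007]
1.75 21 257 [0.4882 0.1762 0.2566] [ 0.047 -0.128 -0.017]
1.65 8 252 [0.4928 0.1639 0.2522] [ 0.062 -0.169 -0.032]
1.55 -5 246 [0.4971 0.1521 0.2465] [ 0.077 -0.209 -0.051]
1.45 -17 240 [0.5013 0.1408 0.2395] [ 0.091 -0.246 -0.074]
1.35 -28 231 [0.5052 0.1303 0.2314] [ 0.104 -0.281 -0.101]
1.25 -39 222 [0.5087 0.1206 0.2223] [ 0.012 -0.032 -0.031]
1.15 -48 212 [0.512  0.1118 0.2121] [ 0.023 -0.062 -0.064]
1.05 -56 201 [0.5149 0.104  0.201 ] [ 0.032 -0.088 -0.101]
0.95 -63 189 [0.5173 0.0973 0.1892] [ 0.041 -0.11  -0.141]
0.85 -69 177 [0.5194 0.0917 0.1767] [ 0.047 -0.129 -0.182]
0.75 -74 164 [0.521  0.0873 0.1637] [ 0.053 -0.143 -0.226]
0.65 -77 150 [0.5222 0.0842 0.1503] [ 0.057 -0.154 -0.27 ]
0.55 -79 137 [0.5229 0.0823 0.1366] [ 0.002 -0.006 -0.046]
0.45 -99 123 [0.5297 0.0639 0.1228] [ 0.025 -0.068 -0.092]
0.35 -98 109 [0.5294 0.0646 0.109 ] [ 0.024 -0.065 -0.138]
0.25 -96 95 [0.5287 0.0666 0.0954] [ 0.022 -0.059 -0.183]
0.17 -93 85 [0.5277 0.0691 0.0846] [ 0.019 -0.05  -0.219]
0.11 -91 77 [0.5269 0.0715 0.0767] [ 0.016 -0.042 -0.245]
```

Request:
servo_tool(commands=[{"linear": [-0.05, 0.05, 0.15], "yaw": 0, "gripper": 0}, {"linear": [-0.1, 0.15, 0.29], "yaw": 0, "gripper": 0}, {"linear": [-0.15, 0.28, 0.29], "yaw": 0, "gripper": 0}, {"linear": [-0.2, 0.4, 0.29], "yaw": 0, "gripper": 0}, {"linear": [-0.25, 0.5, 0.29], "yaw": 0, "gripper": 0}, {"linear": [-0.3, 0.6, 0.29], "yaw": 0, "gripper": 0}, {"linear": [-0.35, 0.72, 0.29], "yaw": 0, "gripper": 0}, {"linear": [-0.397, 0.831, 0.29], "yaw": 0, "gripper": 0}, {"linear": [-0.397, 0.831, 0.29], "yaw": 0, "gripper": 0}, {"linear": [-0.397, 0.831, 0.29], "yaw": 0, "gripper": 0}])

```text
time_s: 11.72
tcp_pos: [0.4673, 0.2327, 0.3273]
ee_rot: [-3.141, -0.0, 1.933]
wrist_force: [0.2, -0.0, 0.6]
grip_width: 0.02
gripper_force: 0.0
```

Request:
servo_tool(commands=[{"linear": [0, 0, -0.1], "yaw": 0, "gripper": 0}, {"linear": [0, 0, -0.227], "yaw": 0, "gripper": 0}, {"linear": [0, 0, -0.227], "yaw": 0, "gripper": 0}, {"linear": [0.015, -0.042, -0.227], "yaw": 0, "gripper": 0}, {"linear": [0.015, -0.042, -0.227], "yaw": 0, "gripper": 0}, {"linear": [0.015, -0.042, -0.227], "yaw": 0, "gripper": 0}])

```text
time_s: 12.22
tcp_pos: [0.4749, 0.2156, 0.261]
ee_rot: [3.14, -0.0, 1.922]
wrist_force: [0.3, 0.8, 0.4]
grip_width: 0.009
gripper_force: 0.0
```

```bash
python3 uv.py
```

```text
u,v,z mm 62.3 58.9 261.0 F [0.3 0.8 0.4] yaw 1.922407033065866 t 12.2167 g 0.009255045115063521 0.0
nest [141.9  58.9 121.3]
```

Now sweep the lid over, along the computed arc.

Request:
servo_tool(commands=[{"linear": [0.016, -0.043, -0.001], "yaw": 0, "gripper": 0}, {"linear": [0.024, -0.065, -0.004], "yaw": 0, "gripper": 0}, {"linear": [0.032, -0.086, -0.007], "yaw": 0, "gripper": 0}, {"linear": [0.047, -0.128, -0.017], "yaw": 0, "gripper": 0}, {"linear": [0.062, -0.169, -0.032], "yaw": 0, "gripper": 0}, {"linear": [0.077, -0.209, -0.051], "yaw": 0, "gripper": 0}])

```text
time_s: 12.72
tcp_pos: [0.4975, 0.1534, 0.2448]
ee_rot: [3.14, -0.001, 1.925]
wrist_force: [-0.1, 1.3, -0.5]
grip_width: 0.006
gripper_force: 0.4
```

Request:
servo_tool(commands=[{"linear": [0.014, -0.037, -0.023], "yaw": 0, "gripper": 0}, {"linear": [0.027, -0.072, -0.05], "yaw": 0, "gripper": 0}, {"linear": [0.027, -0.072, -0.05], "yaw": 0, "gripper": 0}])

```text
time_s: 12.97
tcp_pos: [0.5051, 0.1291, 0.2285]
ee_rot: [-3.14, 0.001, 1.921]
wrist_force: [0.0, 0.3, -0.7]
grip_width: 0.009
gripper_force: 0.0
```

```bash
python3 uv.py
```

```text
u,v,z mm -29.3 60.5 228.5 F [ 0.   0.3 -0.7] yaw 1.920760456689812 t 12.9667 g 0.00887481546960296 0.0
nest [ 46.4  60.5 138.9]
```

Request:
servo_tool(commands=[{"linear": [0.012, -0.032, -0.028], "yaw": 0, "gripper": 0}, {"linear": [0.023, -0.062, -0.06], "yaw": 0, "gripper": 0}, {"linear": [0.032, -0.088, -0.097], "yaw": 0, "gripper": 0}, {"linear": [0.041, -0.11, -0.137], "yaw": 0, "gripper": 0}, {"linear": [0.047, -0.129, -0.178], "yaw": 0, "gripper": 0}, {"linear": [0.053, -0.143, -0.222], "yaw": 0, "gripper": 0}, {"linear": [0.057, -0.154, -0.266], "yaw": 0, "gripper": 0}])

```text
time_s: 13.55
tcp_pos: [0.5228, 0.0861, 0.1496]
ee_rot: [3.14, -0.0, 1.925]
wrist_force: [-0.1, 0.5, -0.6]
grip_width: 0.004
gripper_force: 0.1
```

```bash
python3 uv.py; python3 - <<'E'
from h import *; from crop import tile
snap("top","pics/t6.png");snap("scene","pics/s6.png")
tile([(cv2.imread("pics/t6.png"),(180,180,160)),(cv2.imread("pics/s6.png"),(310,205,160))],"pics/c6.png")
E
```

```text
u,v,z mm -75.8 58.8 149.6 F [-0.1  0.5 -0.6] yaw 1.924957826618495 t 13.55 g 0.00445960980136383 0.13355970689644892
nest [-33.4  58.8  93.8]
```

View pics/c6.png

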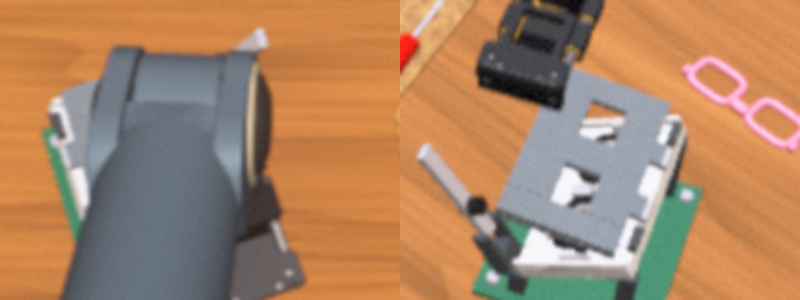

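The lid follows the finger (lid plate at scene crop (585,160), about 0.65 rad). I keep lowering it.

Request:
servo_tool(commands=[{"linear": [0.003, -0.008, -0.04], "yaw": 0, "gripper": 0}, {"linear": [0.003, -0.008, -0.08], "yaw": 0, "gripper": 0}, {"linear": [0.003, -0.008, -0.12], "yaw": 0, "gripper": 0}, {"linear": [0.003, -0.008, -0.16], "yaw": 0, "gripper": 0}, {"linear": [0.003, -0.008, -0.2], "yaw": 0, "gripper": 0}, {"linear": [0.003, -0.008, -0.2], "yaw": 0, "gripper": 0}])

```text
time_s: 14.15
tcp_pos: [0.5211, 0.0832, 0.0866]
ee_rot: [-3.137, -0.0, 1.925]
wrist_force: [0.1, -0.5, 0.3]
grip_width: 0.007
gripper_force: 0.0
```

Request:
servo_tool(commands=[{"linear": [0, 0, -0.007], "yaw": 0, "gripper": 0}, {"linear": [0, 0, -0.014], "yaw": 0, "gripper": 0}, {"linear": [0, 0, -0.014], "yaw": 0, "gripper": 0}])

```text
time_s: 14.4
tcp_pos: [0.5233, 0.0832, 0.0852]
ee_rot: [3.141, 0.0, 1.925]
wrist_force: [-0.3, -0.1, -0.5]
grip_width: 0.012
gripper_force: 0.0
```

Request:
servo_tool(commands=[{"linear": [0, 0, -0.006], "yaw": 0, "gripper": 0}, {"linear": [0, 0, -0.006], "yaw": 0, "gripper": 0}])

```text
time_s: 14.57
tcp_pos: [0.5235, 0.0833, 0.0836]
ee_rot: [3.14, 0.0, 1.925]
wrist_force: [-0.2, -0.6, 0.6]
grip_width: 0.006
gripper_force: 0.2
```

Request:
servo_tool(commands=[{"linear": [0, 0, -0.006], "yaw": 0, "gripper": 0}, {"linear": [0, 0, -0.006], "yaw": 0, "gripper": 0}])

```text
time_s: 14.73
tcp_pos: [0.5237, 0.0834, 0.082]
ee_rot: [3.14, -0.0, 1.925]
wrist_force: [0.4, -0.1, 1.2]
grip_width: 0.005
gripper_force: 1.1
```

Request:
servo_tool(commands=[{"linear": [0, 0, -0.007], "yaw": 0, "gripper": 0}, {"linear": [0, 0, -0.007], "yaw": 0, "gripper": 0}, {"linear": [0, 0, -0.007], "yaw": 0, "gripper": 0}])

```text
time_s: 14.98
tcp_pos: [0.5237, 0.0834, 0.0797]
ee_rot: [3.14, 0.0, 1.925]
wrist_force: [0.7, 0.6, 3.0]
grip_width: 0.003
gripper_force: 1.3
```

Request:
servo_tool(commands=[{"linear": [0, 0, -0.007], "yaw": 0, "gripper": 0}, {"linear": [0, 0, -0.007], "yaw": 0, "gripper": 0}, {"linear": [0, 0, -0.007], "yaw": 0, "gripper": 0}])

```text
time_s: 15.23
tcp_pos: [0.5235, 0.0833, 0.0775]
ee_rot: [3.141, 0.0, 1.925]
wrist_force: [1.2, 0.5, 3.3]
grip_width: 0.003
gripper_force: 1.4
```

```bash
python3 - <<'E'
from jig import *
p=np.load('p.npy');S=snap("scene");T=snap("top")
print("spray top",tri(T,(322,143),S,(254,277)),"foot",onz(S,(258,318),0),"strap end",tri(T,(284,196),S,(318,266)))
def W(u,v,z): return J(p,[u,v,z])
t=np.array(status.get_state()["tcp_pos"])
a=W(-185,-68,150);b=W(-150,-68,260);print(a,b,((b-t)/.3).round(3),((a-b)/.3).round(3)); prev=a
for th in list(np.arange(1.75,.35,-.1))+[.35,.25,.15,.05,0]:
    s=np.radians(30)+th;n=s+np.pi/2;q=lambda r:np.array([-82.1+r*np.cos(s)+4*np.cos(n),76.3+r*np.sin(s)+4*np.sin(n)])
    if s>np.pi/2+.1: u=q(106)[0]-9.5;z=q(92)[1]
    else: u,z=q(96);u-=9.5
    w=W(u,-68,z);print(round(th,2),u.round(),z.round(1),w.round(4),((w-prev)/.3).round(3))
    if abs(th-1.15)<.01 or abs(th-.45)<.01: prev=w;print('--')
E
```

```text
spray top (array([ 0.78256842, -0.01527731,  0.16589515]), np.float64(0.0011445007753227076)) foot [ 0.78680728 -0.01870322  0.        ] strap end (array([0.66482379, 0.06344748, 0.15496537]), np.float64(0.0058239836369844795))
[0.67952183 0.02754638 0.15      ] [0.66740353 0.06038153 0.26      ] [ 0.48  -0.076  0.609] [ 0.04  -0.109 -0.367]
1.75 -163.0 143.9 [0.672  0.048  0.1439] [-0.025  0.068 -0.02 ]
1.65 -155.0 149.8 [0.6691 0.0557 0.1498] [-0.035  0.094 -0.001]
1.55 -146.0 155.0 [0.6661 0.064  0.155 ] [-0.045  0.121  0.017]
1.45 -137.0 159.4 [0.6628 0.0727 0.1594] [-0.056  0.151  0.031]
1.35 -127.0 162.9 [0.6594 0.0819 0.1629] [-0.067  0.181  0.043]
1.25 -117.0 165.6 [0.6559 0.0915 0.1656] [-0.079  0.213  0.052]
1.15 -106.0 167.4 [0.6523 0.1012 0.1674] [-0.091  0.246  0.058]
--
1.05 -96.0 172.3 [0.6487 0.1112 0.1723] [-0.012  0.033  0.016]
0.95 -86.0 172.2 [0.6453 0.1202 0.1722] [-0.023  0.063  0.016]
0.85 -77.0 171.2 [0.642  0.1291 0.1712] [-0.034  0.093  0.013]
0.75 -67.0 169.3 [0.6388 0.138  0.1693] [-0.045  0.122  0.006]
0.65 -58.0 166.4 [0.6356 0.1465 0.1664] [-0.056  0.151 -0.003]
0.55 -49.0 162.6 [0.6325 0.1548 0.1626] [-0.066  0.179 -0.016]
0.45 -41.0 157.9 [0.6296 0.1627 0.1579] [-0.076  0.205 -0.032]
--
0.35 -33.0 152.5 [0.6269 0.1701 0.1525] [-0.009  0.025 -0.018]
0.25 -26.0 146.2 [0.6244 0.177  0.1462] [-0.018  0.048 -0.039]
0.15 -19.0 139.3 [0.6221 0.1832 0.1393] [-0.025  0.068 -0.062]
0.05 -13.0 131.8 [0.62   0.1888 0.1318] [-0.032  0.087 -0.087]
0 -10.0 127.8 [0.6191 0.1913 0.1278] [-0.035  0.095 -0.101]
```

Request:
servo_tool(commands=[{"linear": [0, 0, 0.1], "yaw": 0, "gripper": 0}, {"linear": [0, 0, 0.24], "yaw": 0, "gripper": 0}, {"linear": [0, -0.02, 0.38], "yaw": 0, "gripper": 0}, {"linear": [0.05, -0.03, 0.5], "yaw": 0, "gripper": 0}, {"linear": [0.16, -0.05, 0.58], "yaw": 0, "gripper": 0}, {"linear": [0.28, -0.1, 0.609], "yaw": 0, "gripper": 0}, {"linear": [0.4, -0.15, 0.609], "yaw": 0, "gripper": 0}, {"linear": [0.52, -0.185, 0.609], "yaw": 0, "gripper": 0}, {"linear": [0.52, -0.185, 0.5], "yaw": 0, "gripper": 0}, {"linear": [0.52, -0.185, 0.4], "yaw": 0, "gripper": 0}])

```text
time_s: 16.17
tcp_pos: [0.6808, 0.0256, 0.1964]
ee_rot: [3.141, 0.002, 1.923]
wrist_force: [-0.4, 0.7, -1.2]
grip_width: 0.005
gripper_force: 0.0
```

Request:
servo_tool(commands=[{"linear": [0, 0, -0.1], "yaw": 0, "gripper": 0}, {"linear": [0, 0, -0.165], "yaw": 0, "gripper": 0}, {"linear": [0, 0, -0.165], "yaw": 0, "gripper": 0}, {"linear": [0, 0, -0.165], "yaw": 0, "gripper": 0}])

```text
time_s: 16.5
tcp_pos: [0.6777, 0.0276, 0.1463]
ee_rot: [-3.137, -0.001, 1.925]
wrist_force: [-0.1, 0.8, 1.3]
grip_width: 0.005
gripper_force: 0.0
```

```bash
python3 uv.py
```

```text
u,v,z mm -184.4 -66.3 146.3 F [-0.1  0.8  1.3] yaw 1.9245021499514459 t 16.5 g 0.004897829526401962 0.0
nest [-129.   -66.3  145.2]
```

Request:
servo_tool(commands=[{"linear": [-0.025, 0.068, -0.005], "yaw": 0, "gripper": 0}, {"linear": [-0.035, 0.094, 0.008], "yaw": 0, "gripper": 0}, {"linear": [-0.045, 0.121, 0.026], "yaw": 0, "gripper": 0}, {"linear": [-0.056, 0.151, 0.04], "yaw": 0, "gripper": 0}, {"linear": [-0.067, 0.181, 0.05], "yaw": 0, "gripper": 0}, {"linear": [-0.079, 0.213, 0.06], "yaw": 0, "gripper": 0}, {"linear": [-0.091, 0.246, 0.067], "yaw": 0, "gripper": 0}])

```text
time_s: 17.08
tcp_pos: [0.6531, 0.0994, 0.1708]
ee_rot: [3.138, 0.004, 1.923]
wrist_force: [1.3, -4.4, 0.2]
grip_width: 0.004
gripper_force: 2.5
```

Request:
servo_tool(commands=[{"linear": [-0.012, 0.033, 0.016], "yaw": 0, "gripper": 0}, {"linear": [-0.023, 0.063, 0.016], "yaw": 0, "gripper": 0}, {"linear": [-0.034, 0.093, 0.013], "yaw": 0, "gripper": 0}, {"linear": [-0.045, 0.122, 0.006], "yaw": 0, "gripper": 0}])

```text
time_s: 17.42
tcp_pos: [0.6392, 0.1375, 0.1715]
ee_rot: [3.139, 0.002, 1.924]
wrist_force: [2.8, -5.0, 1.5]
grip_width: 0.006
gripper_force: 2.5
```

```bash
python3 uv.py; python3 - <<'E'
from jig import *
p=np.load('p.npy')
snap("top","pics/t7.png");S=snap("scene","pics/s7.png")
# strap: bright grey bar search line of predicted tip pixels
for th in(.6,.7,.8,.9,1.1,1.3,1.6): print(th,proj(S,N(p,clpt(106,4,th))).round())
im=S["color"].astype(int)
for th in(.6,.7,.75,.8,.9,1.0,1.3,1.6): print(th,[im[int(v),int(u)].tolist() for r in(45,60,75,88) for u,v in[proj(S,N(p,clpt(r,0,th)))]])
E
```

```text
u,v,z mm -67.9 -68.2 171.5 F [ 2.8 -5.   1.5] yaw 1.9241083101963756 t 17.4167 g 0.0058352087685497964 2.530127986392472
nest [-15.5 -68.2 108.9]
0.6 [366. 277.]
0.7 [362. 274.]
0.8 [357. 272.]
0.9 [353. 270.]
1.1 [343. 267.]
1.3 [334. 265.]
1.6 [321. 265.]
0.6 [[28, 23, 26], [36, 37, 41], [71, 73, 79], [135, 142, 152]]
0.7 [[20, 19, 21], [47, 46, 49], [80, 77, 81], [78, 76, 80]]
0.75 [[22, 17, 15], [65, 63, 67], [93, 93, 96], [100, 98, 101]]
0.8 [[22, 22, 24], [51, 47, 51], [90, 87, 90], [78, 77, 80]]
0.9 [[21, 24, 20], [88, 86, 90], [93, 91, 93], [77, 76, 82]]
1.0 [[21, 20, 22], [73, 71, 75], [75, 75, 80], [71, 72, 77]]
1.3 [[19, 21, 24], [71, 70, 73], [80, 79, 82], [75, 74, 78]]
1.6 [[19, 16, 17], [27, 26, 29], [87, 87, 91], [74, 74, 78]]
```

Request:
servo_tool(commands=[{"linear": [-0.011, 0.029, -0.009], "yaw": 0, "gripper": 0}, {"linear": [-0.021, 0.057, -0.022], "yaw": 0, "gripper": 0}, {"linear": [-0.031, 0.083, -0.038], "yaw": 0, "gripper": 0}, {"linear": [-0.031, 0.083, -0.038], "yaw": 0, "gripper": 0}])

```text
time_s: 17.85
tcp_pos: [0.6292, 0.1648, 0.1582]
ee_rot: [3.14, -0.0, 1.927]
wrist_force: [2.8, -3.0, 0.0]
grip_width: 0.003
gripper_force: 1.5
```

Request:
servo_tool(commands=[{"linear": [-0.005, 0.013, -0.009], "yaw": 0, "gripper": 0}, {"linear": [-0.009, 0.025, -0.018], "yaw": 0, "gripper": 0}, {"linear": [-0.009, 0.025, -0.018], "yaw": 0, "gripper": 0}])

```text
time_s: 18.1
tcp_pos: [0.6268, 0.1713, 0.153]
ee_rot: [3.14, -0.0, 1.925]
wrist_force: [3.5, -2.5, 2.0]
grip_width: 0.003
gripper_force: 2.1
```

```bash
python3 uv.py
```

```text
u,v,z mm -31.9 -68.3 153.0 F [ 3.5 -2.5  2. ] yaw 1.9252615468379117 t 18.1 g 0.0031418159601573482 2.133991511967821
nest [  6.4 -68.3  74.8]
```

Request:
servo_tool(commands=[{"linear": [-0.005, 0.012, -0.01], "yaw": 0, "gripper": 0}, {"linear": [-0.009, 0.023, -0.021], "yaw": 0, "gripper": 0}, {"linear": [-0.009, 0.023, -0.021], "yaw": 0, "gripper": 0}])

```text
time_s: 18.35
tcp_pos: [0.6242, 0.178, 0.1467]
ee_rot: [3.14, 0.0, 1.925]
wrist_force: [4.0, -2.3, 2.8]
grip_width: 0.009
gripper_force: 2.0
```

Request:
servo_tool(commands=[{"linear": [-0.004, 0.01, -0.011], "yaw": 0, "gripper": 0}, {"linear": [-0.007, 0.02, -0.023], "yaw": 0, "gripper": 0}, {"linear": [-0.007, 0.02, -0.023], "yaw": 0, "gripper": 0}])

```text
time_s: 18.6
tcp_pos: [0.6219, 0.184, 0.1397]
ee_rot: [3.14, -0.0, 1.925]
wrist_force: [2.7, -1.6, 2.5]
grip_width: 0.006
gripper_force: 2.0
```

```bash
python3 uv.py
```

```text
u,v,z mm -18.3 -68.1 139.7 F [ 2.7 -1.6  2.5] yaw 1.9250791104574043 t 18.6 g 0.005506450982215916 1.9965797167969868
nest [ 11.6 -68.1  56.5]
```

Request:
servo_tool(commands=[{"linear": [-0.002, 0.005, -0.006], "yaw": 0, "gripper": 0}, {"linear": [-0.003, 0.009, -0.012], "yaw": 0, "gripper": 0}, {"linear": [-0.003, 0.009, -0.012], "yaw": 0, "gripper": 0}])

```text
time_s: 18.85
tcp_pos: [0.621, 0.1864, 0.1365]
ee_rot: [3.14, -0.0, 1.925]
wrist_force: [4.0, -3.0, 4.1]
grip_width: 0.004
gripper_force: 2.5
```

Request:
servo_tool(commands=[{"linear": [-0.002, 0.005, -0.006], "yaw": 0, "gripper": 0}, {"linear": [-0.003, 0.009, -0.012], "yaw": 0, "gripper": 0}, {"linear": [-0.003, 0.009, -0.012], "yaw": 0, "gripper": 0}])

```text
time_s: 19.1
tcp_pos: [0.6201, 0.189, 0.1328]
ee_rot: [3.141, -0.0, 1.925]
wrist_force: [3.4, -2.6, 4.1]
grip_width: 0.004
gripper_force: 2.7
```

```bash
python3 uv.py; python3 - <<'E'
from h import *; from crop import tile
S=snap("scene","pics/s8.png"); T=snap("top","pics/t8.png")
tile([(cv2.imread("pics/s8.png"),(325,225,120))],"pics/c8.png",w=760,h=570)
E
```

```text
u,v,z mm -13.0 -68.1 132.8 F [ 3.4 -2.6  4.1] yaw 1.9246603873068513 t 19.1 g 0.004036063578552203 2.6521822516224347
nest [ 12.7 -68.1  47.9]
```

Request:
servo_tool(commands=[{"linear": [-0.002, 0.004, -0.006], "yaw": 0, "gripper": 0}, {"linear": [-0.002, 0.004, -0.006], "yaw": 0, "gripper": 0}])

```text
time_s: 19.37
tcp_pos: [0.6197, 0.1901, 0.1311]
ee_rot: [3.14, 0.0, 1.925]
wrist_force: [4.2, -2.1, 4.2]
grip_width: 0.001
gripper_force: 2.8
```

Request:
servo_tool(commands=[{"linear": [-0.002, 0.004, -0.006], "yaw": 0, "gripper": 0}, {"linear": [-0.002, 0.004, -0.006], "yaw": 0, "gripper": 0}])

```text
time_s: 19.53
tcp_pos: [0.6192, 0.1912, 0.1293]
ee_rot: [3.14, 0.0, 1.925]
wrist_force: [4.1, -1.7, 4.3]
grip_width: 0.008
gripper_force: 2.9
```

Request:
servo_tool(commands=[{"linear": [-0.001, 0.003, -0.006], "yaw": 0, "gripper": 0}, {"linear": [-0.001, 0.003, -0.006], "yaw": 0, "gripper": 0}])

```text
time_s: 19.7
tcp_pos: [0.6189, 0.1922, 0.1277]
ee_rot: [3.14, 0.0, 1.925]
wrist_force: [4.1, -2.2, 5.2]
grip_width: 0.005
gripper_force: 3.1
```

Request:
servo_tool(commands=[{"linear": [-0.001, 0.002, -0.006], "yaw": 0, "gripper": 0}, {"linear": [-0.001, 0.002, -0.006], "yaw": 0, "gripper": 0}])

```text
time_s: 19.87
tcp_pos: [0.6187, 0.193, 0.1261]
ee_rot: [3.14, -0.0, 1.925]
wrist_force: [3.7, -2.4, 6.0]
grip_width: 0.009
gripper_force: 3.5
```

Request:
servo_tool(commands=[{"linear": [-0.001, 0.002, -0.006], "yaw": 0, "gripper": 0}, {"linear": [-0.001, 0.002, -0.006], "yaw": 0, "gripper": 0}])

```text
time_s: 20.03
tcp_pos: [0.6184, 0.1938, 0.1245]
ee_rot: [3.139, -0.001, 1.925]
wrist_force: [4.1, -1.7, 8.9]
grip_width: 0.003
gripper_force: 3.9
```

```bash
python3 uv.py; python3 - <<'E'
from jig import *
p=np.load('p.npy');S=snap("scene");T=snap("top")
im=S["color"].astype(int)
# lid free-edge/side-edge check: -y side face of lid; sample rows across predicted near edge for column of x=-58..
for x in(-40,-10,20):
    u,v=proj(S,N(p,[x,-86,0])); u=int(round(u)); print(x,(u,round(v)),[int(im[r,u].mean()) for r in range(int(v)-22,int(v)+5)], [ (th,proj(S,N(p,lidpt(61.5-x,-86,9.5,th))).round(1).tolist()) for th in(0,.11)])
E
```

```text
u,v,z mm -7.8 -68.2 124.5 F [ 4.1 -1.7  8.9] yaw 1.9248110476767888 t 20.0333 g 0.003342423259277617 3.9104235253762454
nest [ 13.  -68.2  38.2]
-40 (363, 311) [79, 75, 74, 76, 75, 78, 72, 76, 73, 75, 69, 51, 38, 31, 21, 14, 21, 20, 45, 77, 95, 123, 155, 152, 142, 134, 127] [(0, [359.3, 306.2]), (0.11, [357.8, 303.1])]
-10 (375, 311) [46, 66, 77, 72, 76, 76, 74, 75, 77, 74, 75, 75, 81, 84, 73, 48, 34, 20, 17, 13, 8, 26, 53, 99, 126, 138, 136] [(0, [371.0, 306.2]), (0.11, [370.1, 304.0])]
20 (386, 312) [71, 70, 78, 83, 83, 81, 78, 73, 78, 75, 74, 78, 80, 77, 75, 73, 68, 56, 41, 35, 24, 24, 29, 44, 60, 96, 130] [(0, [383.1, 306.3]), (0.11, [382.7, 305.0])]
```

Request:
servo_tool(commands=[{"linear": [-0.001, 0.002, -0.005], "yaw": 0, "gripper": 0}, {"linear": [-0.001, 0.002, -0.005], "yaw": 0, "gripper": 0}])

```text
time_s: 20.3
tcp_pos: [0.6183, 0.1942, 0.1237]
ee_rot: [3.139, -0.001, 1.925]
wrist_force: [2.6, -2.9, 9.8]
grip_width: 0.008
gripper_force: 5.3
```

Request:
servo_tool(commands=[{"linear": [-0.001, 0.002, -0.004], "yaw": 0, "gripper": 0}, {"linear": [-0.001, 0.002, -0.004], "yaw": 0, "gripper": 0}])

```text
time_s: 20.47
tcp_pos: [0.6183, 0.1945, 0.1232]
ee_rot: [3.139, -0.001, 1.924]
wrist_force: [1.4, -3.4, 13.0]
grip_width: 0.003
gripper_force: 6.7
```

Request:
servo_tool(commands=[{"linear": [-0.001, 0.001, -0.004], "yaw": 0, "gripper": 0}, {"linear": [-0.001, 0.001, -0.004], "yaw": 0, "gripper": 0}])

```text
time_s: 20.63
tcp_pos: [0.6182, 0.1948, 0.1224]
ee_rot: [3.138, -0.001, 1.924]
wrist_force: [1.9, -3.0, 15.8]
grip_width: 0.004
gripper_force: 7.7
```

Request:
servo_tool(commands=[{"linear": [0, 0, -0.003], "yaw": 0, "gripper": 0}, {"linear": [0, 0, -0.003], "yaw": 0, "gripper": 0}])

```text
time_s: 20.8
tcp_pos: [0.6182, 0.195, 0.122]
ee_rot: [3.138, -0.001, 1.924]
wrist_force: [-0.0, -3.0, 17.5]
grip_width: 0.005
gripper_force: 8.8
```

Request:
servo_tool(commands=[{"linear": [0, 0, 0.03], "yaw": 0, "gripper": 0}, {"linear": [0, 0, 0.15], "yaw": 0, "gripper": 0}, {"linear": [0, 0, 0.28], "yaw": 0, "gripper": 0}, {"linear": [0, -0.08, 0.4], "yaw": 0, "gripper": 0}, {"linear": [0, -0.2, 0.45], "yaw": 0, "gripper": 0}, {"linear": [0, -0.33, 0.45], "yaw": 0, "gripper": 0}, {"linear": [0, -0.46, 0.45], "yaw": 0, "gripper": 0}, {"linear": [0, -0.6, 0.45], "yaw": 0, "gripper": 0}, {"linear": [0, -0.7, 0.45], "yaw": 0, "gripper": 0}, {"linear": [0, -0.7, 0.45], "yaw": 0, "gripper": 0}])

```text
time_s: 21.63
tcp_pos: [0.6136, -0.0226, 0.2531]
ee_rot: [-3.137, -0.0, 1.914]
wrist_force: [-0.4, -0.8, 0.4]
grip_width: 0.003
gripper_force: 0.0
```

```bash
python3 uv.py; python3 - <<'E'
from jig import *; from crop import tile
p=np.load('p.npy');S=snap("scene","pics/s9.png"); T=snap("top","pics/t9.png")
a=cv2.imread("pics/s9.png");b=cv2.imread("pics/t9.png")
tile([(a,(335,230,92)),(b,(190,190,92)),(a,(345,280,48)),(a,(390,240,48))],"pics/c9.png")
for th in(0,.05,.11):print(th,"lid (-58,-86,top)",proj(S,N(p,lidpt(119.5,-86,9.5,th))).round(1),"bot",proj(S,N(p,lidpt(119.5,-86,1.5,th))).round(1),"tab tip",proj(S,N(p,lidpt(155.5,60,9.5,th))).round(1),proj(T,N(p,lidpt(155.5,60,9.5,th))).round(1))
for th in(0,.1,.2,.35):print(th,"strap end",proj(S,N(p,clpt(106,4,th))).round(1),proj(T,N(p,clpt(106,4,th))).round(1))
E
```

```text
u,v,z mm -209.2 11.2 253.1 F [-0.4 -0.8  0.4] yaw 1.9141914586669286 t 21.6333 g 0.0025564486675464853 0.0
nest [-97.1  11.2 250.2]
0 lid (-58,-86,top) [352.5 306.2] bot [354.  308.4] tab tip [359.8 257.7] [282.6 264.9]
0.05 lid (-58,-86,top) [351.5 304.5] bot [353.  306.7] tab tip [358.7 255.5] [283.7 264. ]
0.11 lid (-58,-86,top) [350.6 302.5] bot [351.8 304.8] tab tip [357.5 252.9] [284.9 263. ]
0 strap end [386.3 294.1] [218.9 219.9]
0.1 strap end [383.9 291. ] [220.8 218.1]
0.2 strap end [381.1 287.9] [223.1 216.1]
0.35 strap end [376.2 283.4] [227.5 213.1]
```

View pics/c9.png

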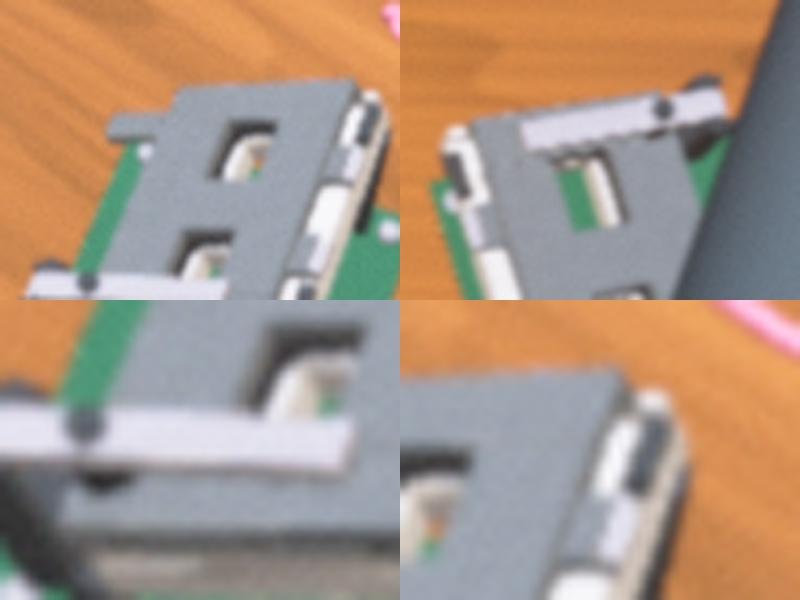

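The lid lies flat and the strap lies along its -y side: strap end near scene (387,296), tab tip (360,259) and lid corner (352,307), all matching angle 0. I wait one second to confirm nothing creeps.

Request:
servo_tool(commands=[{"linear": [0, -0.1, 0.05], "yaw": 0, "gripper": 0}, {"linear": [0, -0.2, 0.1], "yaw": 0, "gripper": 0}, {"linear": [0, -0.2, 0.1], "yaw": 0, "gripper": 0}, {"linear": [0, -0.2, 0.1], "yaw": 0, "gripper": 0}, {"linear": [0, -0.2, 0.1], "yaw": 0, "gripper": 0}, {"linear": [0, -0.2, 0.1], "yaw": 0, "gripper": 0}, {"linear": [0, -0.2, 0.1], "yaw": 0, "gripper": 0}, {"linear": [0, -0.2, 0.1], "yaw": 0, "gripper": 0}, {"linear": [0, -0.2, 0.1], "yaw": 0, "gripper": 0}, {"linear": [0, -0.2, 0.1], "yaw": 0, "gripper": 0}])

```text
time_s: 22.57
tcp_pos: [0.6167, -0.0746, 0.2836]
ee_rot: [-3.141, -0.0, 1.925]
wrist_force: [-0.9, 0.7, -0.6]
grip_width: 0.005
gripper_force: 0.0
```

```bash
python3 - <<'E'
from jig import *
p=np.load('p.npy');S=snap("scene","pics/s10.png");T=snap("top","pics/t10.png")
f=lambda im:cv2.cvtColor(im,cv2.COLOR_BGR2GRAY).astype(np.float32)[235:310,345:425]
print("lid shift px",cv2.phaseCorrelate(f(cv2.imread("pics/s9.png")),f(cv2.imread("pics/s10.png"))))
# lid's near lower edge and deck edge along rows, averaged over columns
g=cv2.cvtColor(S["color"],cv2.COLOR_RGB2GRAY).astype(float)
for x in(-40,-10,20,40):
    u,v=proj(S,N(p,[x,-86,18.5])); print(x,"pred lid top row",v.round(1),"bottom",proj(S,N(p,[x,-86,10.5]))[1].round(1),"deck",proj(S,N(p,[x,-86,0]))[1].round(1),g[int(v)-3:int(v)+12,int(round(u))].astype(int))
a0=cv2.imread("pics/s0.png") if 0 else cv2.imread("pics/scene0.png"); d=np.abs(a0.astype(int)-S["color"][:,:,::-1]).max(2)>60
for n,(x0,y0,x1,y1) in dict(spray=(240,265,275,330),glue=(218,265,243,306),cup=(492,280,532,322),vblock=(235,135,278,168),driver=(296,202,330,240),lens=(258,174,282,192),temple=(225,192,254,222)).items(): print(n,d[y0:y1,x0:x1].mean().round(3))
E
```

```text
lid shift px ((0.0024825768534597614, 0.4454730197277925), 0.9948482667605082)
-40 pred lid top row 306.2 bottom 308.4 deck 311.3 [138 158 159 157 128  95  90 124 154 156 141 132 108  74  56]
-10 pred lid top row 306.2 bottom 308.5 deck 311.4 [164 162 167 160 137 104  97 110 124 122 126 139 136 130 127]
20 pred lid top row 306.3 bottom 308.6 deck 311.5 [160 161 160 157 124  91  95 107 123 133 139 139 145 135 128]
40 pred lid top row 306.3 bottom 308.6 deck 311.6 [163 161 160 156 124  91  80  93 125 147 150 139 137 133 129]
spray 0.0
glue 0.0
cup 0.0
vblock 0.326
driver 0.0
lens 0.819
temple 0.0
```

```bash
python3 - <<'E'
from h import *
L=lambda n:cv2.cvtColor(cv2.imread(n),cv2.COLOR_BGR2GRAY).astype(np.float32)
a,b,c=L("pics/s9.png"),L("pics/s10.png"),None
snap("scene","pics/s11.png");c=L("pics/s11.png")
for n,(x0,y0,x1,y1) in dict(lid=(345,240,425,300),foot=(340,300,430,345),pink=(425,222,475,268),cup=(490,275,540,325),spray=(215,262,280,330)).items():
    r=lambda m:np.ascontiguousarray(m[y0:y1,x0:x1]); w=cv2.createHanningWindow((x1-x0,y1-y0),cv2.CV_32F)
    print(n,np.round(cv2.phaseCorrelate(r(a),r(b),w)[0],2),np.round(cv2.phaseCorrelate(r(b),r(c),w)[0],2))
for f in("scene0","s5","s9","s10"):
    m=cv2.imread(f"pics/{f}.png"); print(f,m[183,270],m[152,256])
E
```

```text
lid [-0.1  -0.05] [-0.07 -0.03]
foot [0.02 0.65] [-0.02  0.56]
pink [-0.01  0.14] [-0.03 -0.08]
cup [ 0.04 -0.15] [-0.12 -0.06]
spray [ 0.04 -0.11] [-0.05  0.08]
scene0 [235 243 250] [233 220 221]
s5 [238 244 252] [239 226 228]
s9 [239 246 252] [238 226 227]
s10 [19 17 23] [237 224 226]
```

```bash
python3 -c "
from cell import hand_in; print(hand_in())"
```

```text
the job is handed in; nothing more can be done
None
```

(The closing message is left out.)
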